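# Close the peg flap of the dominoes score board

### The job

Close the red peg flap on the score board held in the bench vise: from behind, push it over gently with the fingertips until it lies flat, and keep it pressed down while you push it along until its front edge is tucked fully home beneath the brass lip, so that it stays shut when you let go. Do not pinch or take hold of the flap, keep off the felt lining on its inner side, and leave the tumbler, the tray cup and the fish bottle opener as they are.

Things in the scene. Friction and masses are not known exactly. Their poses are not given: they have to be found in the camera images.
- vise: Iron bench vise with blue jaws, fixed to the table; base 150 x 110 mm. Origin: centre of its underside on the table, z up. It grips a level wooden score board by the keel beneath it. Its +y is the direction in which the flap folds over and is then pushed under the lip. The screw handle sticks out to x = -125 mm in this frame, 66 mm above the table.
- flap (a joint): Angle of the flap about its hinge, rad: 0 = flat shut, pi/2 = upright, 2.1 = leaning back (to the vise's -y) against its stop. The hinge is sprung open: at rest it stands anywhere from about 1.5 to 2.1; let go when not under the lip it rises again. Holding it flat takes some 0.06 N m (1.5 N at mid-flap). Tucked and let go it rests at about 0.04.
- flap_slide (a joint): Travel of the hinge pin in its slotted guides, m, along the vise's +y: 0 at the start, 0.014 at the stop (flap fully home under the lip). Friction about 3 N. The edge begins to go under the lip at 0.004, for which the flap must be pressed flat; otherwise the edge strikes the lip or runs on top of it.
- hinge_mid (a point): Middle of the hinge axis. At the start x = 0, y = -105 mm in the vise's frame, 0.5 mm above the board's top. Axes parallel to the vise's: x along the hinge axis, y in the direction of folding and tucking, z up. Moves along y with joint flap_slide.
- flap_edge (a point): Middle of the flap's free front edge (plain aluminium strip, 3 mm thick), 84 mm from the hinge axis. Its axes turn with the flap: y from hinge to edge, z out of the outer (red) face, which looks up when shut.
- step_foot (a point): Middle of the foot of the 5 mm high step across the outer face, 46 mm from the hinge axis; axes as flap_edge. Nearer the hinge the outer face is flat, 3 mm above the hinge axis when shut. The step's upright face looks to the hinge: fingertips push on it to slide the flap. From its crest the flap slopes down over 24 mm, then is 3 mm thick for 14 mm to the edge.
- flap_plate: The red aluminium flap, 92 mm wide (along x), 84 mm from hinge axis to front edge, 3 mm thick (8 mm at the step). Origin on the hinge axis; axes as flap_edge.
- flap_lining: Blue felt-covered pad, 72 x 34 x 2 mm, on the inner side of the flap (24 to 58 mm from the hinge axis); not to be touched. Origin on the hinge axis.
- lip (a point): Middle of the lower front edge of the fixed brass lip, at x = 0, y = -17 mm in the vise's frame, 6.5 mm above the board's top; axes as the vise's. The lip is 100 mm wide, 4 mm thick and overhangs 14 mm toward the flap (y = -17 to -3 mm). The gap beneath leaves 3 mm over the flap's edge.
- tumbler: Chunky glass tumbler, 76 mm across, 90 mm high, loose on the table. Origin: centre of its underside, z up.
- tray_cup: Aluminium tray cup, 72 mm across, 70 mm high, loose on the table. Origin: centre of its underside, z up.
- fish_opener: Brass bottle opener shaped like a fish, about 115 x 34 x 6 mm, lying on the table. Origin: centre of its underside, z up.
- board_top (a point): Centre of the score board's top, at x = 0, y = 14 mm in the vise's frame, 130 mm above the table; axes as the vise's. The board is 130 mm (x) by 252 mm (y), 20 mm thick. Two thin score pegs stand 22 mm high on it beyond the lip, 33 and 73 mm toward +y from here. The peg trough under the flap is 84 x 52 mm, 15 mm deep.
Not all that is in view belongs to the job. What is shaped like the tumbler but brown or orange is not meant. Leave any green look-alike of the tray_cup alone.

How it is judged:
At the end, for the whole second after the job is handed in: The flap is shut (hinge below 0.075 rad) and pushed home (slide over 10 mm of its 14 mm), its edge at least 6 mm in beneath the lip and lower than the lip's underside, staying so by itself; tumbler, tray cup and opener within 20 mm of where they were and the first two upright (value of joint flap below 0.075 rad and value of joint flap_slide above 0.01 m and y of flap_edge in the frame of lip above 0.006 m and z of flap_edge in the frame of lip below 0 m and distance of each of tumbler, tray_cup, fish_opener from where it was at the start of the episode below 0.02 m and angle between each of tumbler, tray_cup's own z axis and vertical below 0.1 rad); the robot touches nothing.
It fails at once if the felt lining on the inner side of the flap is touched (over 1 N), as in pinching the flap (contact force between the fingers and flap_lining above 1 N).
It fails at once if the flap is pressed or squeezed with more than 40 N (contact force between the fingers and flap_plate above 40 N).
It fails at once if the tumbler, tray cup or fish opener is lifted or shifted by more than 20 mm (distance of any of tumbler, tray_cup, fish_opener from where it was at the start of the episode above 0.02 m).
It also fails if it takes over 38 s, if anything falls off the work surface, if the arm or the gripper's body presses on something with over 40 N, if the wrist force passes 120 N, or if a joint passes its speed limit or range.

### The arm

A 7-joint arm with a two-finger parallel gripper is mounted at the origin on the work surface. World frame = base frame: x ahead of the robot, y to its left, z up, the work surface at z = 0. Lengths are in m, angles in rad, forces in N, time in s.
With the tool pointing down it reaches from about 0.425 to 0.825 m from the base axis. Payload 3.6 kg.
Tool frame: the origin (TCP) lies at the very end of the fingers, on their centre line; the grasp point (between the pads) lies arm.grasp_offset behind it (arm.grasp_offset is the distance from the TCP to the grasp point, in m); z points along the fingers, y is the direction in which the jaws open and shut (so a half turn about z gives the same grasp; the last joint's range is limited). The gripper opens to 85 mm and grips with 20 to 120 N. Pads are 22 mm wide; open, the fingers measure 114 mm over their backs; the gripper's body (76 mm by 85 mm) begins 54 mm behind the grasp point. The pads swing forward as they close: fully open they stand 13 mm farther back than shut.
Start: joints at [-1.238, 0.615, -0.013, 1.423, 0.008, 1.103, -0.04], TCP at [0.229, 0.608, 0.231] pointing down, gripper open.
Joint ranges: [-3.12, 3.12], [-0.3, 2.06], [-1.34, 1.32], [0.26, 2.42], [-1.36, 4.5], [0.01, 1.98], [-2.84, 2.84]. Speed limits (rad/s): [2.79, 2.79, 3.14, 3.14, 3.14, 3.14, 3.14].

### API

Orientations are given as a unit quaternion [w, x, y, z].
In Python, from station import arm gives the robot as it stands.
- The arm moves only by the tool drive_tool, never from a script. Its argument "motion" is a list that holds one entry, the list of rows, each a list of 7 numbers: the shift along the world's x, y, z in cm, then the turn, a rotation vector about the world's x, y, z in rad, then the finger opening in cm, from 0 to 8.54. In form: [[[x, y, z, wx, wy, wz, jaw], ...]]. A call has exactly 10 rows; each row shifts and turns the commanded pose from where the row before left it; what a row does not reach is not made up. A row lasts 1/8 s, in which the tool goes at most 62.5 mm and 10.7 degrees, less where a joint would pass 70% of its speed; a pose out of reach is approached as far as the arm can. A call with a gripper value outside its range is refused whole. The fingers move at their own pace and stop on an object; "squeeze" is the grip in N (left out, the last holds). Time passes only in rows, so rows that do not move let the fingers close, or fill a call up. It gives the time, the measured TCP pose, the force and the opening at its end, in the units of the state.
- arm.sense(): the state, without advancing time (a new reading comes with each control period).
- arm.capture(name): name is "scene" or "top" or "wrist"; returns a dict with "color" (400x640x3 uint8, red, green, blue), "depth" (400x640 float32, m along the optical axis (not along the pixel's ray), 0 where there is no reading), "intrinsics" (3x3 intrinsics, pixels), "dist_coeffs" ([k1, k2, p1, p2, k3] as OpenCV has them; the pictures are not rectified), "pose" (4x4, takes a point from camera to world coordinates). Camera axes: x right, y down, z forward; pixel columns grow to the right and rows downward; lengths in m; the calibration is good to about 2 mm. A picture is of the moment at which its call begins.
- arm.job_done(): hands the job in, once; it reports no verdict.
The state is a dict: "time": time; "q": joint angles; "qd": joint speeds; "effort": joint torques, N m; "eef_pos": TCP position; "orientation": TCP orientation; "contact_force": force on the tool from outside, world axes, zero at the start; "torque": the same for the moment, N m; "width": finger opening in m.
Only numpy, scipy, OpenCV 4.12 (cv2) and the standard library are available. Lean on these libraries where they do the work, as an engineer would, in place of code of your own. Each camera call takes 0.05 s, during which the arm holds its last target.

## Working session

There is one attempt and no reset: what is moved stays moved. The work goes in short steps, Python scripts to look and compute and a tool call to move; the robot and the scene stay as the last step left them, time stands still between calls to the robot, and variables do not carry over. Pictures are saved under pics/ and viewed, and the job is handed in when it is done.

Besides the shell and the picture viewer there is one more tool, called after "Request:" as a command line: name --argument value ..., lists and objects as JSON in quotes. drive_tool: Moves the arm, as the interface text tells. Its arguments: {"type":"object","properties":{"motion":{"type":"array","items":{"type":"array","items":{"type":"array","items":{"type":"number"}}}},"squeeze":{"type":"number"}},"required":["motion"]}

```bash
mkdir -p pics; ls; cat > h.py <<'E'
import numpy as np, cv2
from station import arm
def cap(n,tag):
    c=arm.capture(n); cv2.imwrite(f'pics/{tag}.png',c['color'][...,::-1]); np.savez(f'pics/{tag}.npz',**c); return c
def pts(c):
    K=c['intrinsics'];d=c['depth'];h,w=d.shape
    u,v=np.meshgrid(np.arange(w),np.arange(h))
    p=cv2.undistortPoints(np.stack([u,v],-1).reshape(-1,1,2).astype(np.float64),K,c['dist_coeffs']).reshape(h,w,2)
    P=np.dstack([p*d[...,None],d]); T=c['pose']
    return P@T[:3,:3].T+T[:3,3]
E
python3 - <<'E'
from h import *
s=arm.sense();print(s,arm.grasp_offset)
for n in ['scene','top','wrist']:
    c=cap(n,n+'0');print(n,c['pose'].round(3).tolist(),c['intrinsics'].round(1).tolist())
E
```

```text
pics
{'time': 0.0, 'q': array([-1.23748181,  0.61594737, -0.01260892,  1.42493954,  0.00808798,
        1.10336569, -0.04037586]), 'qd': array([ 3.91426579e-04,  7.50028706e-05, -1.26070731e-03, -6.97436914e-04,
        1.32095574e-03, -5.36067605e-04,  2.91235328e-04]), 'effort': array([-1.09405380e-03, -4.69216311e+01,  2.58721327e-01, -1.71031916e+01,
        9.87653271e-03,  9.50190879e-03, -1.28417921e-05]), 'eef_pos': array([0.22858522, 0.60765391, 0.23010641]), 'orientation': array([-2.17828164e-04,  1.78899104e-01,  9.83866560e-01, -1.28670403e-03]), 'contact_force': array([-0.00834461,  0.12129036, -0.65589612]), 'torque': array([ 0.00709868, -0.07796421, -0.01286985]), 'width': 0.08531050832185469} 0.0187
scene [[-0.352, 0.622, -0.7, 1.114], [0.936, 0.222, -0.272, 0.287], [-0.014, -0.751, -0.66, 0.649], [0.0, 0.0, 0.0, 1.0]] [[387.9, 0.0, 320.1], [0.0, 387.9, 205.6], [0.0, 0.0, 1.0]]
top [[-0.005, -0.996, 0.091, 0.488], [-1.0, 0.005, -0.003, 0.041], [0.002, -0.091, -0.996, 1.1], [0.0, 0.0, 0.0, 1.0]] [[474.9, 0.0, 322.5], [0.0, 474.9, 198.1], [0.0, 0.0, 1.0]]
wrist [[0.353, 0.903, 0.246, 0.166], [0.936, -0.339, -0.096, 0.631], [-0.003, 0.264, -0.965, 0.373], [0.0, 0.0, 0.0, 1.0]] [[295.6, 0.0, 318.3], [0.0, 295.6, 200.3], [0.0, 0.0, 1.0]]
```

View pics/scene0.png

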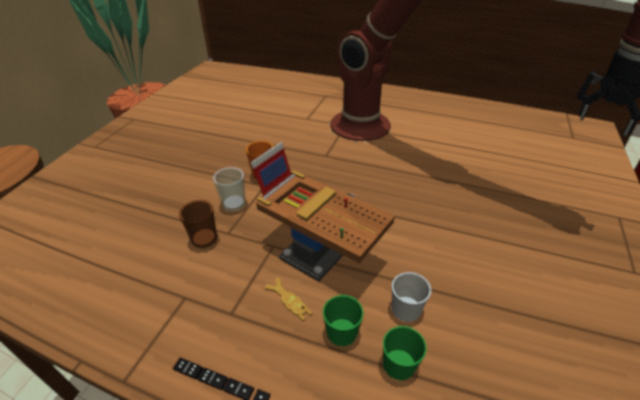

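View pics/top0.png

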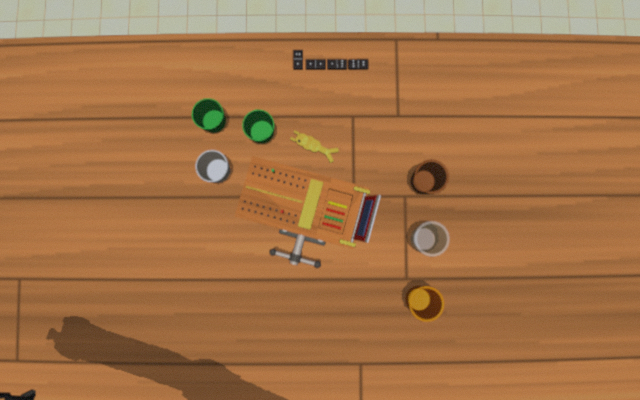

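View pics/wrist0.png

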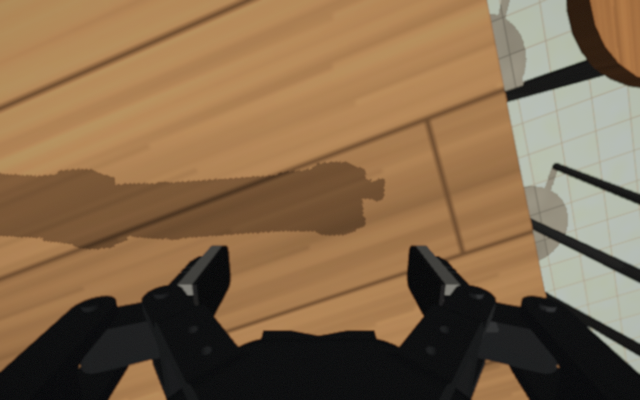

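The scene view shows the board, with the red flap standing with its blue felt facing the lip, and the tumbler behind it. In the top view the flap is at (368,218), the lip at (311,203), the clear tumbler at (431,238), the silver cup at (212,166) and the fish at (315,145). The brown and orange tumblers and the green cups are decoys. Next I'll measure the vise frame.

```bash
cat > m.py <<'E'
from h import *
def load(t): return dict(np.load(f'pics/{t}.npz'))
c=load('top0');P=pts(c);s=load('scene0');Q=pts(s)
# board: points z~0.13
for nm,c_,X in(('top',c,P),('scene',s,Q)):
    m=(abs(X[...,2]-0.130)<0.006)&(c_['depth']>0)&(X[...,0]>.3)&(X[...,0]<.75)&(abs(X[...,1])<.3)
    n,l,st,_=cv2.connectedComponentsWithStats(m.astype(np.uint8)); k=1+st[1:,4].argmax()
    b=X[l==k]; r=cv2.minAreaRect(b[:,:2].astype(np.float32)*1000);print(nm,len(b),b[:,2].mean(),r,cv2.boxPoints(r).round().tolist())
    hsv=cv2.cvtColor(c_['color'],cv2.COLOR_RGB2HSV)
    m=(hsv[...,0]>22)&(hsv[...,0]<32)&(hsv[...,1]>120)&(X[...,2]>.128)&(X[...,2]<.16)
    n,l,st,_=cv2.connectedComponentsWithStats(m.astype(np.uint8)); k=1+st[1:,4].argmax()
    b=X[l==k]; print('lip',len(b),np.median(b[:,2]),[v for v in cv2.minAreaRect(b[:,:2].astype(np.float32)*1000)])
    m=((hsv[...,0]<6)|(hsv[...,0]>174))&(hsv[...,1]>150)&(X[...,2]>.14)&(X[...,1]<0.1)&(X[...,0]>.3)
    b=X[m];print('red',len(b),b.min(0),b.max(0))
E
python3 m.py
python3 - <<'E'
import cv2
for t,(x0,y0,x1,y1) in (('scene0',(170,120,450,300)),('top0',(180,90,470,330))):
    i=cv2.imread(f'pics/{t}.png')[y0:y1,x0:x1];cv2.imwrite(f'pics/{t}c.png',cv2.resize(i,None,fx=2.5 if t[0]=='t' else 2.8,fy=2.5 if t[0]=='t' else 2.8,interpolation=cv2.INTER_CUBIC))
E
```

```text
top 5869 0.13002489403263595 ((568.4208984375, 80.27998352050781), (255.03457641601562, 130.6175079345703), 74.35875701904297) [[471.0, -25.0], [597.0, -60.0], [666.0, 185.0], [540.0, 221.0]]
lip 598 0.1405178368711439 [(564.0443725585938, 63.501312255859375), (25.32622528076172, 98.8458023071289), 74.31828308105469]
red 140 [ 0.48823461 -0.06219893  0.14025229] [0.57694604 0.0409003  1.09976429]
scene 4619 0.1306418802391313 ((569.7523803710938, 82.12451171875), (252.63922119140625, 133.17453002929688), 74.04997253417969) [[471.0, -21.0], [599.0, -58.0], [668.0, 185.0], [540.0, 222.0]]
lip 7 0.14195185264164445 [(635.3702392578125, 142.02430725097656), (2.6045596599578857, 1.0658751726150513), 59.881412506103516]
red 433 [ 0.49245267 -0.06472752  0.14000521] [ 0.58244708 -0.0228377   0.19943479]
```

View pics/scene0c.png

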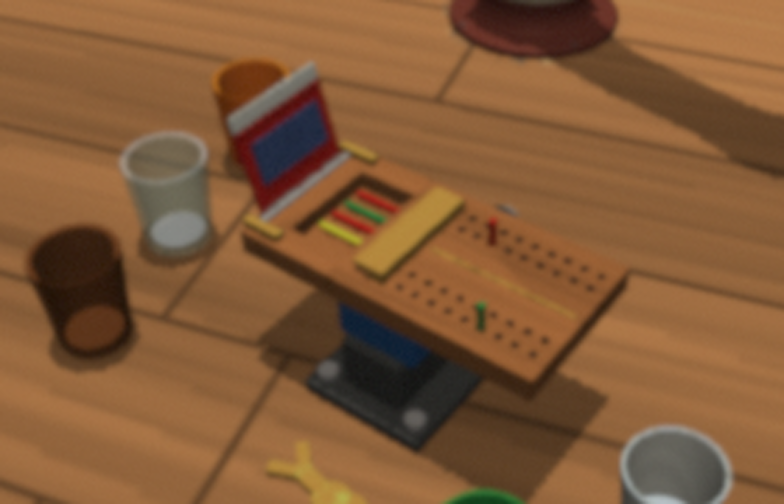

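View pics/top0c.png

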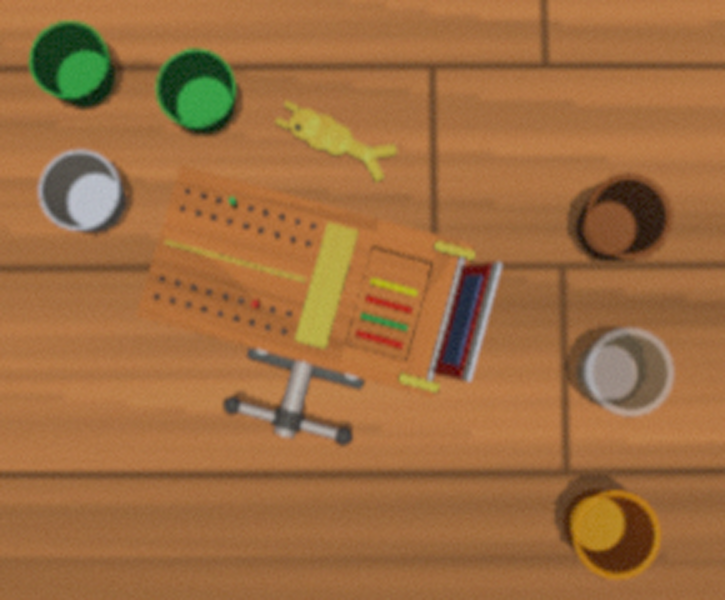

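```bash
cat > m2.py <<'E'
from m import *
a=np.deg2rad(74.2);ey=np.array([np.cos(a),np.sin(a),0]);ex=np.array([ey[1],-ey[0],0])
O=np.array([.569,.081,0])-.014*ey
R=np.array([ex,ey,[0,0,1]])
print('O',O,'hinge',O-.105*ey)
for nm,c_,X in(('top',c,P),('scene',s,Q)):
    V=(X-O)@R.T
    m=(c_['depth']>0)&(abs(V[...,0])<.043)&(V[...,1]<-.085)&(V[...,1]>-.19)&(V[...,2]>.142)&(V[...,2]<.23)
    b=V[m];y=b[:,1]+.105;z=b[:,2]-.1305
    print(nm,len(b),'zmax',z.max(),'x range',b[:,0].min(),b[:,0].max(),'med angle',np.rad2deg(np.median(np.arctan2(z,y))), 'y at zmax',y[z>z.max()-.008].min(),y[z>z.max()-.008].max())
    m=(c_['depth']>0)&(abs(V[...,0])<.15)&(V[...,1]<-.13)&(V[...,1]>-.33)&(X[...,2]>.08)&(X[...,2]<.1)
    n,l,st,ce=cv2.connectedComponentsWithStats(m.astype(np.uint8))
    for k in range(1,n):
        if st[k,4]>8: print('  rim',st[k,4],ce[k],X[l==k].mean(0),V[l==k].min(0))
E
python3 m2.py | tail -n +7
```

```text
O [0.56518808 0.06752895 0.        ] hinge [ 0.53659865 -0.03350394  0.        ]
top 619 zmax 0.08638072174707673 x range -0.04298161614324003 0.042982041917252335 med angle 105.33554828874964 y at zmax -0.02546216226322233 -0.02154542794206739
  rim 215 [429.6372093  182.46511628] [ 0.61290697 -0.19261766  0.08862379] [ 0.09352273 -0.2740951   0.0802006 ]
  rim 323 [432.3250774  238.57275542] [ 0.492503   -0.19535874  0.08880449] [-0.03456235 -0.30711865  0.08002474]
  rim 225 [428.31111111 296.90666667] [ 0.36961992 -0.18416204  0.08873138] [-0.14940322 -0.3294914   0.08024736]
scene 1076 zmax 0.08348971668602673 x range -0.042988510748814324 0.04296129183393999 med angle 102.25753222927206 y at zmax -0.024448130814495914 -0.017209902882174652
  rim 119 [251.80672269 150.11764706] [ 0.3714938  -0.19322816  0.08807968] [-0.14961009 -0.32961131  0.0801923 ]
  rim 331 [228.11178248 177.3141994 ] [ 0.49578087 -0.19150923  0.08744979] [-0.03397839 -0.30715651  0.08000605]
  rim 267 [199.28089888 208.47191011] [ 0.61696266 -0.19352934  0.08747017] [ 0.09463709 -0.27276824  0.08011583]
```

Flap angle is about 103–105°, with the hinge at (0.537, -0.034, 0.1305) and the vise +y axis at 74.2° in the world. Now I move above and behind the flap with the fingers shut and the tool y along the hinge.

Request:
drive_tool --motion '[[[1.46,-3.48,1.2,0,0,-0.0743,0],[1.46,-3.48,1.2,0,0,-0.0743,0],[1.46,-3.48,1.2,0,0,-0.0743,0],[1.46,-3.48,1.2,0,0,-0.0743,0],[1.46,-3.48,1.2,0,0,-0.0743,0],[1.46,-3.48,0,0,0,-0.0743,0],[1.46,-3.48,0,0,0,-0.0743,0],[1.46,-3.48,0,0,0,-0.0743,0],[1.46,-3.48,0,0,0,-0.0743,0],[1.46,-3.48,0,0,0,-0.0743,0]]]' --squeeze 20

```text
time: 1.4
eef_pos: [0.375, 0.2591, 0.2912]
orientation: [-0.0, 0.525, 0.851, -0.0]
contact_force: [-0.7, -0.2, 0.1]
width: -0.0001
```

Request:
drive_tool --motion '[[[1.46,-3.48,0,0,0,-0.0743,0],[1.46,-3.48,0,0,0,-0.0743,0],[1.46,-3.48,0,0,0,-0.0743,0],[1.46,-3.48,0,0,0,-0.0743,0],[1.46,-3.48,0,0,0,-0.0743,0],[1.46,-3.48,0,0,0,-0.0743,0],[1.46,-3.48,0,0,0,-0.0743,0],[1.46,-3.48,0,0,0,-0.0743,0],[1.46,-3.48,0,0,0,-0.0743,0],[1.46,-3.48,0,0,0,-0.0743,0]]]'

```text
time: 2.65
eef_pos: [0.521, -0.0885, 0.291]
orientation: [-0.0, 0.798, 0.603, -0.0]
contact_force: [0.1, 0.1, 0.3]
width: 0.0002
```

```bash
python3 - <<'E'
from h import *
i=[]
for n,(x0,y0,x1,y1) in (('scene',(170,60,420,260)),('wrist',(0,0,640,400))):
    c=cap(n,n+'1')['color'][y0:y1,x0:x1,::-1]; i.append(cv2.resize(c,(500,400) if n=='scene' else (640,400))[:, :400 if n=='scene' else 640])
cv2.imwrite('pics/v1.png',cv2.resize(np.hstack([i[0],cv2.resize(i[1],(400,400))]),(800,400)))
E
```

```text
(no output)
```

View pics/v1.png

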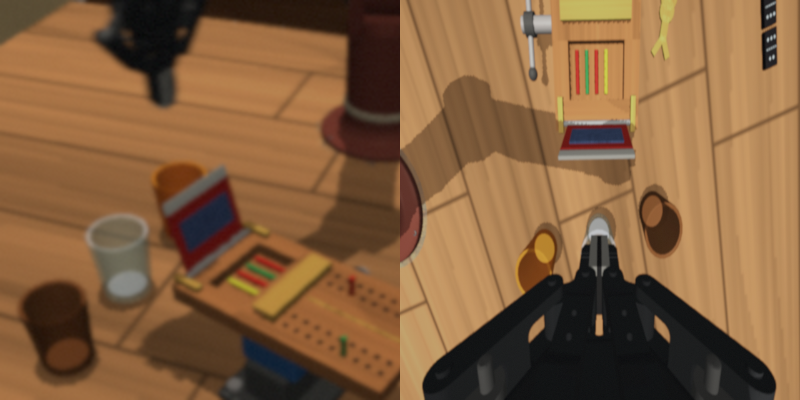

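The left view shows the gripper clear above and behind the flap, and the wrist view (right) shows it square to the flap. Descending behind the flap.

Request:
drive_tool --motion '[[[0,0,-1.5,0,0,0,0],[0,0,-1.5,0,0,0,0],[0,0,-1.5,0,0,0,0],[0,0,-1.5,0,0,0,0],[0,0,-1.5,0,0,0,0],[0,0,-1.5,0,0,0,0],[0,0,-1.5,0,0,0,0],[0,0,-1.5,0,0,0,0],[0.136,0.481,0,0,0,0,0],[0.136,0.481,0,0,0,0,0]]]'

```text
time: 4.0
eef_pos: [0.5241, -0.0777, 0.1715]
orientation: [0.0, 0.797, 0.604, 0.0]
contact_force: [-0.7, 0.1, 0.3]
width: 0.0003
```

```bash
python3 - <<'E'
import numpy as np
t=np.deg2rad(np.arange(100,-1,-5)); print(np.c_[np.rad2deg(t),40*np.cos(t)-3*np.sin(t)-11,40*np.sin(t)+3*np.cos(t)].round(1).tolist())
E
```

```text
[[100.0, -20.9, 38.9], [95.0, -17.5, 39.6], [90.0, -14.0, 40.0], [85.0, -10.5, 40.1], [80.0, -7.0, 39.9], [75.0, -3.5, 39.4], [70.0, -0.1, 38.6], [65.0, 3.2, 37.5], [60.0, 6.4, 36.1], [55.0, 9.5, 34.5], [50.0, 12.4, 32.6], [45.0, 15.2, 30.4], [40.0, 17.7, 28.0], [35.0, 20.0, 25.4], [30.0, 22.1, 22.6], [25.0, 24.0, 19.6], [20.0, 25.6, 16.5], [15.0, 26.9, 13.3], [10.0, 27.9, 9.9], [5.0, 28.6, 6.5], [0.0, 29.0, 3.0]]
```

Request:
drive_tool --motion '[[[0.125,0.443,0,0,0,0,0],[0.125,0.443,0,0,0,0,0],[0.125,0.443,0,0,0,0,0],[0.125,0.443,0,0,0,0,0],[0.125,0.443,0,0,0,0,0],[0.125,0.443,0,0,0,0,0],[0.125,0.443,0,0,0,0,0],[0.125,0.443,-0.05,0,0,0,0],[0.125,0.443,-0.08,0,0,0,0],[0.125,0.443,-0.1,0,0,0,0]]]'

```text
time: 5.25
eef_pos: [0.536, -0.0333, 0.1688]
orientation: [-0.0, 0.797, 0.604, -0.0]
contact_force: [-0.7, -1.0, 0.6]
width: 0.0002
```

```bash
cat > v.py <<'E'
import sys
from h import *
t=sys.argv[1]
O=np.array([.5652,.0675,0]);a=np.deg2rad(74.2);ey=np.array([np.cos(a),np.sin(a),0]);ex=np.array([ey[1],-ey[0],0]);R=np.array([ex,ey,[0,0,1]])
c=cap('scene','s'+t);w=cap('wrist','w'+t)
i=cv2.resize(c['color'][100:300,170:420,::-1],(500,400),interpolation=cv2.INTER_CUBIC)[:,:450]
cv2.imwrite(f'pics/v{t}.png',np.hstack([i,cv2.resize(w['color'][...,::-1][:,160:520],(350,400))]))
s=arm.sense();r=(s['eef_pos']-O)@R.T+[0,.105,-.1305]
print(s['time'],'tip rel hinge(mm)',(r*1000).round(1),'F vise',(R@s['contact_force']).round(2))
E
python3 v.py 2
```

```text
5.35 tip rel hinge(mm) [-0.7  0.6 38.2] F vise [ 0.23  0.6  -0.46]
```

View pics/v2.png

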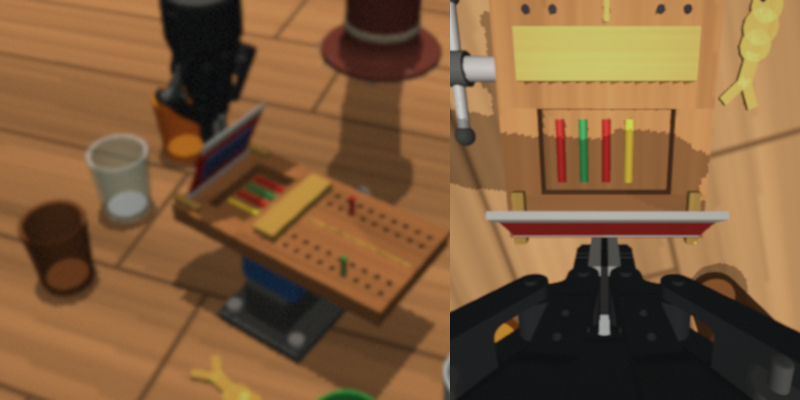

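Request:
drive_tool --motion '[[[0.09,0.317,-0.11,0,0,0,0],[0.087,0.308,-0.14,0,0,0,0],[0.084,0.298,-0.16,0,0,0,0],[0.079,0.279,-0.19,0,0,0,0],[0.076,0.269,-0.22,0,0,0,0],[0.068,0.24,-0.24,0,0,0,0],[0.063,0.221,-0.26,0,0,0,0],[0.057,0.202,-0.28,0,0,0,0],[0.052,0.183,-0.3,0,0,0,0],[0.044,0.154,-0.31,0,0,0,0]]]'

```text
time: 6.6
eef_pos: [0.5433, -0.0085, 0.1468]
orientation: [-0.0, 0.797, 0.604, 0.0]
contact_force: [0.3, 0.6, 2.0]
width: 0.0004
```

```bash
python3 v.py 3
```

```text
6.7 tip rel hinge(mm) [-0.5 25.9 16. ] F vise [-0.12  0.25  1.25]
```

View pics/v3.png

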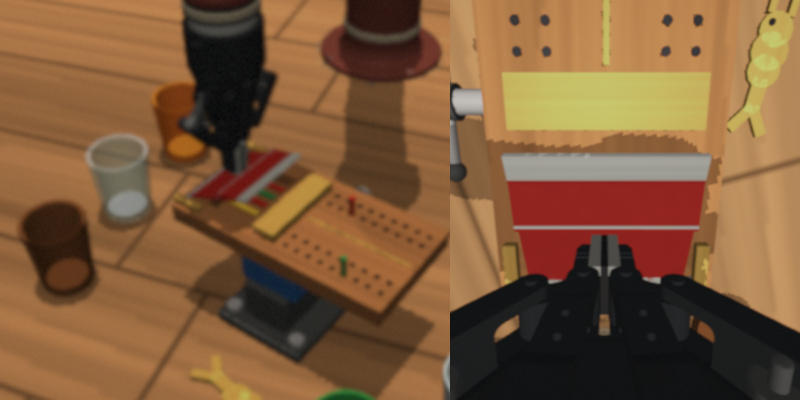

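The flap is at about 20°, with the fingertips just behind the step line (wrist view row 227 in the right panel). I'll finish folding and press down.

Request:
drive_tool --motion '[[[0.035,0.125,-0.32,0,0,0,0],[0.027,0.096,-0.34,0,0,0,0],[0.016,0.058,-0.34,0,0,0,0],[0.008,0.029,-0.2,0,0,0,0],[0,0,-0.1,0,0,0,0],[0,0,-0.05,0,0,0,0],[0,0,-0.05,0,0,0,0],[0,0,0,0,0,0,0],[0,0,0,0,0,0,0],[0,0,0,0,0,0,0]]]'

```text
time: 7.95
eef_pos: [0.5441, -0.0056, 0.1334]
orientation: [-0.0, 0.797, 0.604, 0.001]
contact_force: [0.0, 2.8, 5.1]
width: -0.0007
```

```bash
python3 v.py 4
```

```text
8.05 tip rel hinge(mm) [-0.4 29.   2.9] F vise [-0.94  2.84  5.28]
```

View pics/v4.png

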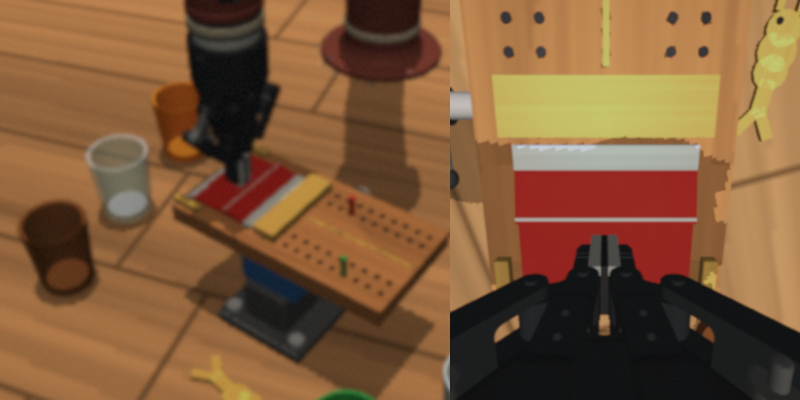

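Request:
drive_tool --motion '[[[0,0,-0.06,0,0,0,0],[0.027,0.096,0,0,0,0,0],[0.027,0.096,0,0,0,0,0],[0.027,0.096,0,0,0,0,0],[0.027,0.096,0,0,0,0,0],[0.027,0.096,0,0,0,0,0],[0.027,0.096,0,0,0,0,0],[0.027,0.096,0,0,0,0,0],[0.027,0.096,0,0,0,0,0],[0,0,0,0,0,0,0]]]'

```text
time: 9.3
eef_pos: [0.5454, -0.0014, 0.1333]
orientation: [0.001, 0.798, 0.603, -0.001]
contact_force: [-1.8, -1.9, 8.8]
width: 0.0001
```

```bash
python3 v.py 5
```

```text
9.4 tip rel hinge(mm) [-0.3 33.3  2.8] F vise [-1.84 -3.72  7.95]
```

View pics/v5.png

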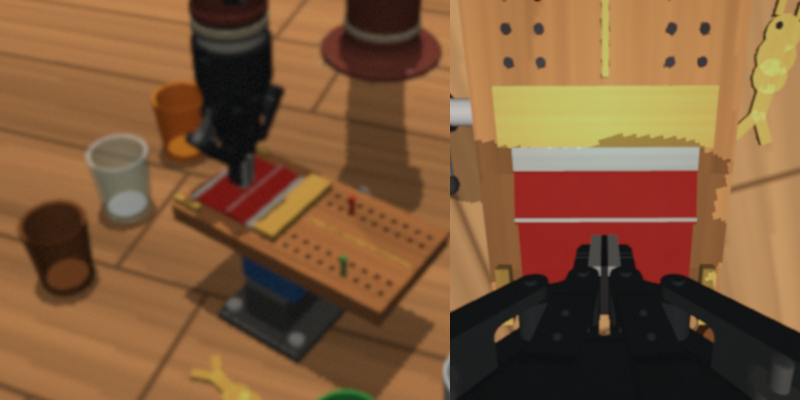

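Request:
drive_tool --motion '[[[0.027,0.096,0,0,0,0,0],[0.027,0.096,0,0,0,0,0],[0.027,0.096,0,0,0,0,0],[0.027,0.096,0,0,0,0,0],[0.027,0.096,0,0,0,0,0],[0.027,0.096,0,0,0,0,0],[0.027,0.096,0,0,0,0,0],[0.027,0.096,0,0,0,0,0],[0,0,0,0,0,0,0],[0,0,0,0,0,0,0]]]'

```text
time: 10.65
eef_pos: [0.5476, 0.0063, 0.1333]
orientation: [0.001, 0.798, 0.603, -0.001]
contact_force: [-3.1, -1.8, 8.7]
width: -0.0
```

```bash
python3 v.py 6
```

```text
10.75 tip rel hinge(mm) [-0.3 41.3  2.8] F vise [-1.95 -2.44  9.54]
```

View pics/v6.png

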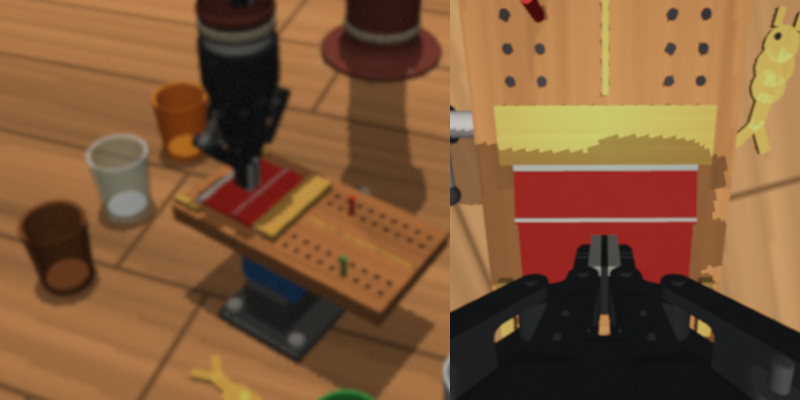

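Request:
drive_tool --motion '[[[0.027,0.096,0,0,0,0,0],[0.027,0.096,0,0,0,0,0],[0.027,0.096,0,0,0,0,0],[0.027,0.096,0,0,0,0,0],[0.027,0.096,0,0,0,0,0],[0.027,0.096,0,0,0,0,0],[0.027,0.096,0,0,0,0,0],[0,0,0,0,0,0,0],[0,0,0,0,0,0,0],[0,0,0,0,0,0,0]]]'

```text
time: 12.0
eef_pos: [0.5496, 0.0113, 0.1333]
orientation: [0.002, 0.798, 0.602, -0.002]
contact_force: [-3.2, -4.1, 7.6]
width: 0.0001
```

```bash
python3 v.py 7
```

```text
12.1 tip rel hinge(mm) [ 0.2 46.6  2.8] F vise [-0.78 -5.25  7.15]
```

View pics/v7.png

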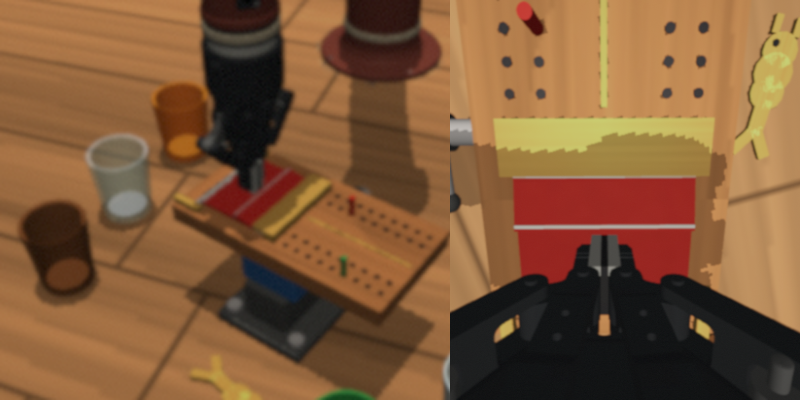

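Request:
drive_tool --motion '[[[0.027,0.096,0,0,0,0,0],[0.027,0.096,0,0,0,0,0],[0.027,0.096,0,0,0,0,0],[0.027,0.096,0,0,0,0,0],[0.027,0.096,0,0,0,0,0],[0.027,0.096,0,0,0,0,0],[0,0,0,0,0,0,0],[0,0,0,0,0,0,0],[0,0,0,0,0,0,0],[0,0,0,0,0,0,0]]]'

```text
time: 13.35
eef_pos: [0.5504, 0.0134, 0.1332]
orientation: [0.004, 0.799, 0.601, -0.004]
contact_force: [-3.3, -8.8, 6.9]
width: 0.0
```

```bash
python3 v.py 8
```

```text
13.45 tip rel hinge(mm) [ 0.5 48.9  2.7] F vise [ 0.23 -9.96  7.3 ]
```

View pics/v8.png

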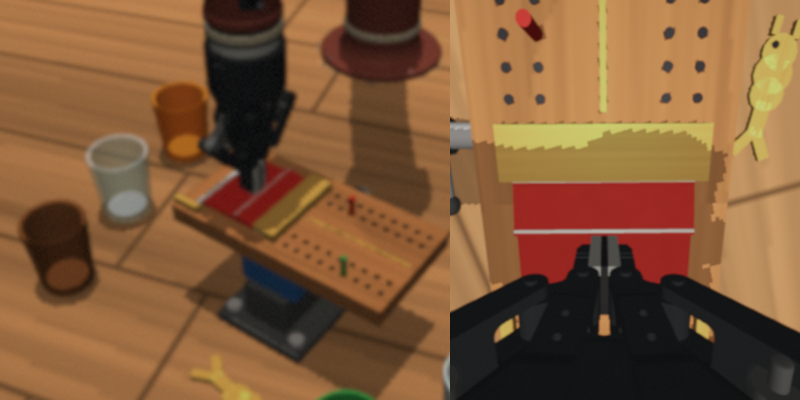

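Tip is at 48.9 mm, which matches the predicted 49 mm with the step in contact and the flap home. To verify, I'll project the step line (wrist view, row ~231 in the panel) onto its plane.

```bash
cat > st.py <<'E'
import sys,numpy as np,cv2
O=np.array([.5652,.0675,0]);a=np.deg2rad(74.2);ey=np.array([np.cos(a),np.sin(a),0]);ex=np.array([ey[1],-ey[0],0]);R=np.array([ex,ey,[0,0,1]])
def ray(c,uv,z):
    p=cv2.undistortPoints(np.array([[uv]],float),c['intrinsics'],c['dist_coeffs'])[0,0]
    d=c['pose'][:3,:3]@[p[0],p[1],1];o=c['pose'][:3,3];X=o+d*(z-o[2])/d[2];return (R@(X-O))*1000
for t in sys.argv[1:]:
    c=dict(np.load(f'pics/{t}.npz'));col=c['color'];h=cv2.cvtColor(col,cv2.COLOR_RGB2HSV)
    red=((h[...,0]<8)|(h[...,0]>172))&(h[...,1]>150)
    o=[]
    for u in (250,270,370,385):
        v=np.arange(150,270);r=red[150:270,u];
        w=(~r)&(h[150:270,u,1]<110)
        g=np.flatnonzero(w&(np.array([r[max(0,k-5):k].any() and r[k+1:k+6].any() for k in range(120)])))
        if len(g):
            o.append(ray(c,(u,150+g.mean()),.1385)[1])
        vs=v[r]
        top=vs.min() if len(vs) else 0
    print(t,'step y vise mm',np.round(o,1),'-> slide',np.round(np.mean(o)+105-46,1))
E
python3 st.py w4 w5 w6 w7 w8
```

```text
w4 step y vise mm [-57.1 -57.1 -57.1 -57.1] -> slide 1.9
w5 step y vise mm [-52.6 -52.6 -52.7 -52.7] -> slide 6.4
w6 step y vise mm [-44.6 -44.6 -44.7 -44.7] -> slide 14.3
w7 step y vise mm [-42.8 -42.9 -43.1 -42.8] -> slide 16.1
w8 step y vise mm [-43.  -42.8 -42.8 -42.9] -> slide 16.1
```

The step didn't move between the last two pushes, with 14.2 mm total travel since it lay flat, so the flap is home at the stop. Next I relax the push, then lift off.

Request:
drive_tool --motion '[[[-0.05,-0.19,0,0,0,0,0],[-0.05,-0.19,0.05,0,0,0,0],[0,0,0.1,0,0,0,0],[0,0,0.15,0,0,0,0],[0,0,0.2,0,0,0,0],[-0.05,-0.19,0.4,0,0,0,0],[-0.05,-0.19,0.8,0,0,0,0],[-0.05,-0.19,1.5,0,0,0,0],[0,0,2,0,0,0,0],[0,0,2,0,0,0,0]]]'

```text
time: 14.7
eef_pos: [0.5494, 0.0128, 0.206]
orientation: [0.0, 0.797, 0.604, 0.001]
contact_force: [0.3, -0.2, -1.0]
width: -0.0003
```

Request:
drive_tool --motion '[[[-0.1,-0.3,1,0,0,0,0],[-0.1,-0.3,1,0,0,0,0],[-0.1,-0.3,1,0,0,0,0],[-0.1,-0.3,1,0,0,0,0],[0,0,1,0,0,0,0],[0,0,1,0,0,0,0],[0,0,0,0,0,0,0],[0,0,0,0,0,0,0],[0,0,0,0,0,0,0],[0,0,0,0,0,0,0]]]'

```text
time: 15.95
eef_pos: [0.545, 0.0004, 0.264]
orientation: [-0.0, 0.797, 0.604, -0.0]
contact_force: [-0.0, 0.6, 0.8]
width: 0.0001
```

```bash
python3 v.py 9; python3 st.py w9; python3 - <<'E'
from h import *
c=cap('top','top9');a=cv2.imread('pics/top0.png')[80:340,160:480];b=c['color'][80:340,160:480,::-1]
cv2.imwrite('pics/cmp.png',cv2.resize(np.hstack([a,b]),(800,325)))
E
```

```text
16.05 tip rel hinge(mm) [ -1.   35.  133.6] F vise [ 0.33  0.01 -1.56]
w9 step y vise mm [-43.7 -43.7] -> slide 15.3
```

View pics/v9.png

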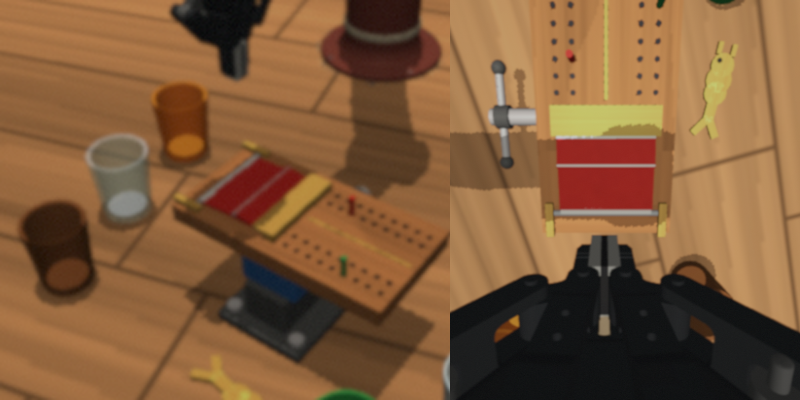

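View pics/cmp.png

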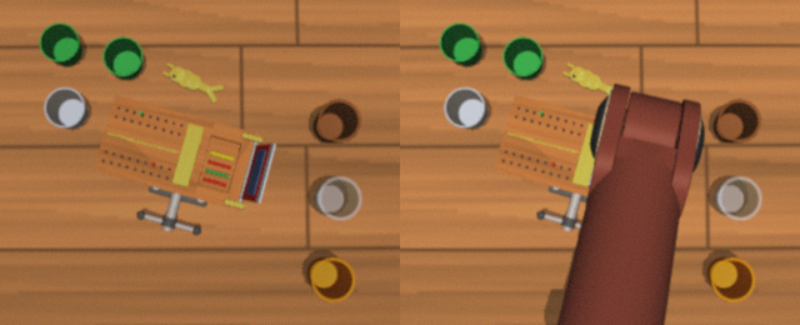

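The released flap stays flat with its front strip under the lip. The tumbler, cup and fish match their starting positions, and the gripper is clear of everything. Handing in.

```bash
python3 -c "
from station import arm
print(arm.job_done())"
```

```text
the job is handed in; nothing more can be done
None
```

The red flap is closed and tucked under the brass lip. It stayed shut after I lifted off, and I handed the job in at about 16 s of the 38 s allowed.

I folded it from behind with closed fingertips on the outer face. I then kept it pressed down at about 7–9 N while pushing it along, with up to about 10 N of push at the stop. The forces I read stayed well under the 40 N limit.

**Slide:** the step moved 14.2 mm between lying flat and the stop, then did not move under further push. The fingertip ended at 48.9 mm from the hinge's starting line, against a predicted 49 mm.

**After letting go:** the camera views show the flap flat with its front strip under the lip. The slide then measured 15.3 mm, against 16.1 mm while pressed. Both readings carry about a 2 mm calibration offset, so the actual slide is roughly 13–14 mm. The difference may be settling or measurement error.

**Other objects:** the tumbler, tray cup and fish opener look unmoved when the before and after top views are compared by eye. The arm covers the fish's tail in the later top view, but the wrist view shows it in full.

**Not measured:** I did not measure the final hinge angle directly.

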